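# Put the thread winder into third speed

## Robot

A 6-joint arm with a two-finger parallel gripper is mounted at the origin on a cart in front of the work surface, level with it; the furniture and walls round the work are solid. World frame = base frame: x ahead of the robot, y to its left, z up, the work surface at z = 0. Lengths are in m, angles in rad, forces in N, time in s.
With the tool pointing down it reaches from about 0.275 to 0.75 m from the base axis. Payload 10.2 kg.
Tool frame: the origin (TCP) lies between the finger pads; the fingertips stand 14 mm ahead of it and the grasp point (between the pads) lies 5 mm behind it; z points along the fingers, y is the line along which they close (so a half turn about z gives the same grasp; the last joint's range is limited). The gripper opens to 85 mm and grips with 20 to 120 N. Pads are 22 mm wide; open, the fingers measure 114 mm over their backs; the gripper's body (76 mm by 85 mm) begins 54 mm behind the grasp point. The pads swing forward as they close: fully open they stand 13 mm farther back than shut.
Start: joints at [-1.544, 0.313, 1.498, -0, 1.331, -0.223], TCP at [0.13, -0.509, 0.245] pointing down, gripper open.
Joint ranges: [-2.94, 2.94], [-0.97, 2.17], [0.19, 2.56], [-1.23, 4.37], [0.02, 3.11], [-2.88, 2.88]. Speed limits (rad/s): [2.39, 2.39, 3.01, 3.14, 3.14, 3.14].

## Interface

Orientations are given as [roll, pitch, yaw] about the fixed x, y, z axes, in that order (R = Rz(yaw) Ry(pitch) Rx(roll)).
In Python, from cell import manip gives the robot as it stands.
- The arm moves only by the shell command python3 inch.py [OPENING] [FORCE], which reads ROWS from standard input. ROWS is a JSON list of rows, 1 to 10 of them, each written [[dx, dy, dz], turn]: dx, dy, dz in m, then a turn about the tool's z in rad; each row is the pose to reach, as a shift and turn from the pose commanded when the command began, along the tool's axes at that moment; what a row does not reach only later rows make up. A row lasts 1/10 s, in which the tool goes at most 0.05 m and 0.15 rad, less where a joint would pass 70% of its speed; a pose out of reach is approached as far as the arm can. OPENING is the finger opening in m, set as the command begins (- or left out keeps the last). The fingers move at their own pace and stop on an object; FORCE is the grip in N (left out, the last holds). Time passes only in rows, so rows that do not move let the fingers close. It prints the time, the measured TCP pose, the force, the opening and the grip force at its end. Input that does not fit is refused with a message, and nothing moves.
- manip.get_state(): the state, without advancing time (a new reading comes with each control period).
- manip.camera(name): name is "scene" or "top" or "wrist"; returns a dict with "image" (480x640x3 uint8, red, green, blue), "K" (3x3 intrinsics, pixels), "rvec" (rotation vector, rad) and "tvec" (3), from world to camera coordinates, as OpenCV has them. Camera axes: x right, y down, z forward; pixel columns grow to the right and rows downward; lengths in m; the calibration is good to about 2 mm. A picture is of the moment at which its call begins. There is no depth.
- manip.close_job(): hands the job in; it is judged then, once.
The state is a dict: "time_s": time; "qpos": joint angles; "qd": joint speeds; "tau": joint torques, N m; "tool_pos": TCP position; "orientation": TCP orientation; "contact_force": force on the tool from outside, world axes, zero at the start; "moment": the same for the moment, N m; "grip_width": finger opening in m; "gripper_force": force on a finger pad.
Only numpy, scipy, OpenCV 4.12 (cv2) and the standard library are available. Lean on these libraries where they do the work, as an engineer would, in place of code of your own. Each camera call takes 0.05 s, during which the arm holds its last target. There are 200 camera calls.

## Task

Put the tabletop thread winder into third speed: with shut fingertips push its gear lever along the left-hand slot to the crossbar of the H-shaped gate, across to the right, then forward, away from you, fully home into the third slot (the far right one, marked with three dots), and leave it there. Only push the lever's knob: do not pinch it or pull the lever up. Leave the winder's two thread spools, the wax pot, the rosette and the loose spool standing where they are.

Things in the scene. Friction and masses are not known exactly. Their poses are not given: they have to be found in the camera images.
- winder: Grey thread winder, fixed on the table, yaw within +-0.3 rad. Origin: on the table below the gate's centre; x forward (away from the robot at yaw 0), y left, z up. Foot plate x -65 to +215, y +-60 mm, 18 mm high. Gate box 110 x 110, 80 mm high. Behind it (x 106 to 210, y -58 to +16 mm) a motor box, 56 mm high, with a platter, and a wire guide, 130 mm high, at x 202, y -22.
- gate_centre (a point): Centre of the H-shaped gate, in the steel plate on top of the gate box, 80 mm above the table; axes as the winder's. Two slots along x at y = +20 (left) and -20 mm (right), joined in the middle by a crossbar along y, 20 mm wide. Dots mark the slot ends: 1 far left, 2 near left, 3 far right, 4 near right.
- knob (a point): Centre of the gear lever's black ball knob, diameter 32 mm, on a steel rod of diameter 10 mm. The lever tilts about a pivot 15 mm above the winder's origin, 125 mm from the knob's centre: knob height 140 mm upright, about 127 mm at slot ends. The knob moves about 41 mm either way along the winder's x, and 38 mm to the left and right slots.
- shift_fore (a joint): Lever tilt along the winder's x, rad: 0 upright, in line with the crossbar; +0.35 fully forward (slots 1, 3), -0.35 fully back (slots 2, 4), hard stops. Starts anywhere from -0.34 to 0.34, in the left slot. The lever crosses freely only while this is within about +-0.07. It stays where it is left; about 1.5 N at the knob moves it.
- shift_across (a joint): Lever tilt across the gate, rad: about -0.31 in the left slot (the start), 0 in the middle of the crossbar, about +0.31 in the right slot; hard stops at +-0.335. It stays where it is left; about 1.5 N at the knob moves it.
- lift (a joint): How far the lever is pulled up along its own rod, m: 0 down (held by a spring of 10 N), 0.015 fully up. It must stay down.
- spool_wound: Loose thread spool, diameter 29 mm, 52 mm high, standing on the winder's platter at x = 155, y = -22 mm of the winder. Origin: centre of its underside, z up.
- spool_spare: Loose thread spool, diameter 29 mm, 52 mm high, standing on a pad of the winder's foot plate at x = 165, y = +39 mm of the winder, 20 mm above the table. Origin: centre of its underside, z up.
- wax_pot: Loose round pot, diameter 58 mm, 50 mm high, on the table to the left of the winder. Origin: centre of its underside.
- rosette_3: Loose bead rosette, about 30 mm wide and 14 mm high, on the table to the left of the winder. Origin: centre of its underside.
- spool_navy: Loose thread spool, diameter 29 mm, 52 mm high, standing on the table far to the left of the winder. Origin: centre of its underside, z up.

How it is judged:
By the outcome, as a careful person would: the job done as asked, in the order asked, and still so for the second after the job is handed in, with the robot touching nothing.
It also fails if it takes over 61 s, if anything falls off the work surface, if the arm or the gripper's body presses on something with over 40 N, if the wrist force passes 120 N, or if a joint passes its speed limit or range.

## Working session

There is one attempt and no reset: what is moved stays moved. The work goes in short steps, Python scripts to look and compute and a shell command to move; the robot and the scene stay as the last step left them, time stands still between calls to the robot, and variables do not carry over. Pictures are saved under pics/ and viewed, at most 10 in all, crops included, and the job is handed in when it is done.

```bash
mkdir -p pics; ls
cat > h.py <<'E'
import numpy as np,cv2
from cell import manip
from scipy.spatial.transform import Rotation as R
def snap(n,f):
    c=manip.camera(n); cv2.imwrite('pics/'+f+'.png',c['image'][:,:,::-1]); np.savez('pics/'+f,**{k:np.array(c[k]) for k in('K','rvec','tvec','image')})
def load(f): return np.load('pics/'+f+'.npz')
def ray(f,p):
    c=load(f); Rm=cv2.Rodrigues(c['rvec'])[0]; d=Rm.T@np.linalg.inv(c['K'])@np.array([*p,1.]); return -Rm.T@c['tvec'].ravel(), d/np.linalg.norm(d)
def tri(*obs):
    A=np.zeros((3,3));b=np.zeros(3)
    for f,p in obs:
        o,d=ray(f,p);M=np.eye(3)-np.outer(d,d);A+=M;b+=M@o
    return np.linalg.solve(A,b)
def atz(f,p,z):
    o,d=ray(f,p); return o+d*(z-o[2])/d[2]
def proj(f,P):
    c=load(f); return cv2.projectPoints(np.atleast_2d(np.array(P,float)),c['rvec'],c['tvec'],c['K'],None)[0][:,0]
def crop(f,x,y,w,h,s,out): cv2.imwrite('pics/'+out+'.png',cv2.resize(load(f)['image'][y:y+h,x:x+w,::-1],None,fx=s,fy=s,interpolation=cv2.INTER_CUBIC))
E
python3 -c "
from h import *
snap('top','t0');snap('scene','s0');print(manip.get_state())
for f in('t0','s0'):print(ray(f,(320,240)))"
```

```text
cell.py
inch.py
pics
{'time_s': 0.1, 'qpos': array([-1.54439442e+00,  3.13397893e-01,  1.49834217e+00, -5.83550397e-06,
        1.33102266e+00, -2.23403035e-01]), 'qd': array([ 5.35971820e-05, -5.01240904e-04, -3.20032901e-03,  3.50335644e-04,
       -2.00660273e-03, -1.23427187e-03]), 'tau': array([ 1.52441182e-03, -4.12902260e+01, -2.60141623e+01, -2.15539794e-04,
        3.10913601e-03,  2.32430352e-05]), 'tool_pos': array([ 0.12976741, -0.50849023,  0.24479746]), 'orientation': array([-3.14045041e+00, -2.53700668e-04,  2.49806185e-01]), 'contact_force': array([-0.43397258, -0.14348251, -0.98748836]), 'moment': array([-0.00537214, -0.01517184, -0.01948742]), 'gripper_force': 0.0, 'grip_width': 0.08556843180951351}
(array([0.45185154, 0.31563221, 0.93251379]), array([ 0.13674493,  0.04217816, -0.98970795]))
(array([0.06399971, 0.83746277, 0.53941415]), array([ 0.6093851 , -0.6040539 , -0.51358416]))
```

View pics/t0.png

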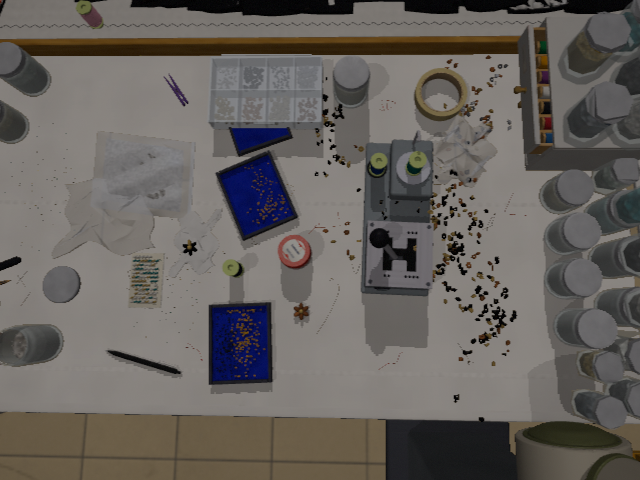

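View pics/s0.png

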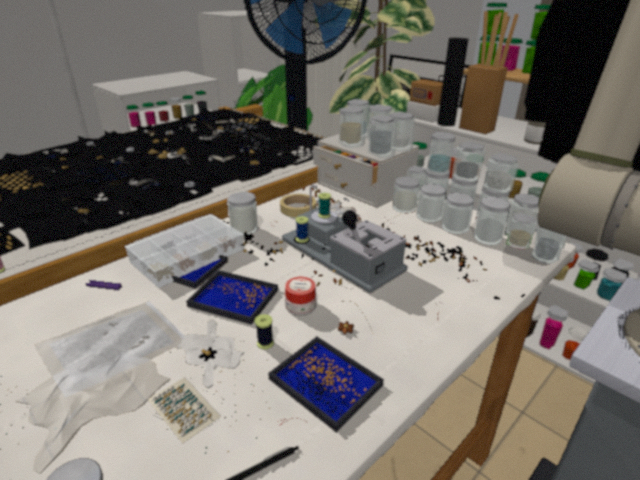

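The top view shows the winder's gate at about (402,255) and the knob at about (380,238), so the lever is forward in the left slot. In the scene view the knob is at about (349,217). I'll enlarge both.

```bash
python3 -c "
from h import *
a=cv2.resize(load('t0')['image'][130:300,350:450,::-1],None,fx=3.5,fy=3.5,interpolation=cv2.INTER_CUBIC)
b=cv2.resize(load('s0')['image'][185:295,280:415,::-1],None,fx=3,fy=3,interpolation=cv2.INTER_CUBIC)
m=np.zeros((600,760,3),np.uint8);m[:595,:350]=a;m[:330,352:757]=b;cv2.imwrite('pics/c1.png',m)"
```

```text
(no output)
```

View pics/c1.png

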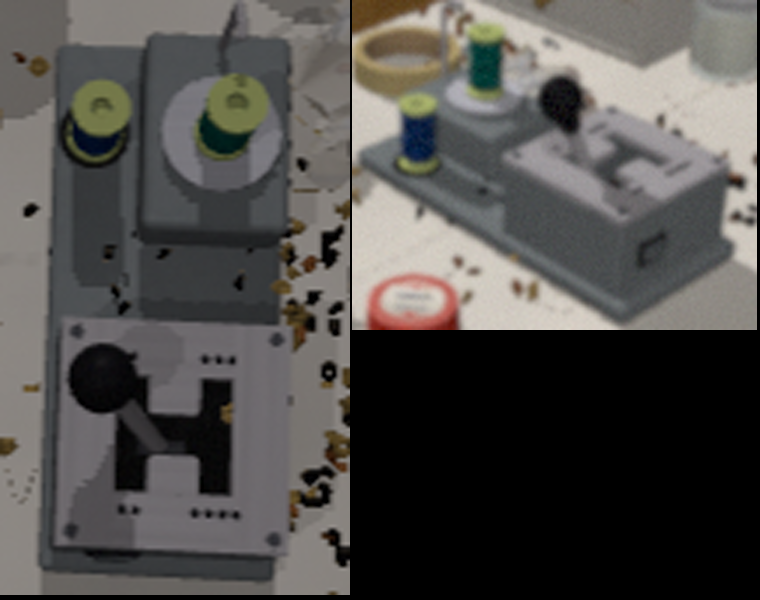

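Top crop: plate corners are at about (62,318), (292,327), (287,555) and (55,545), the H centre at (173,436) and the knob at (102,378). Scene crop: knob at (561,103), plate corners at left (507,155), far (612,110), right (727,163) and near (625,213).

```bash
cat > m.py <<'E'
from h import *
t=lambda x,y:('t0',(350+(x+.5)/3.5-.5,130+(y+.5)/3.5-.5))
s=lambda x,y:('s0',(280+(x-352+.5)/3-.5,185+(y+.5)/3-.5))
k=tri(t(102,378),s(561,103));print('knob',k)
C=[tri(t(*a),s(*b)) for a,b in zip([(62,318),(292,327),(287,555),(55,545)],[(612-105,155),(612,110),(727,163),(625,213)])]
# top TL (far left) = scene left corner; TR far right= scene far; BR near right= scene right; BL near left= scene near
print(np.round(C,4))
P=np.array([atz(*t(*a),.08) for a in [(62,318),(292,327),(287,555),(55,545)]]);print(np.round(P,4))
g=P.mean(0);v=P[0]-P[3]+P[1]-P[2];yaw=np.arctan2(v[1],v[0]);g2=atz(*t(173,436),.08)
print('g',g,g2,'yaw',yaw,[np.linalg.norm(P[i]-P[i-1]) for i in range(4)])
Rz=R.from_euler('z',yaw).as_matrix();print('knob in winder',Rz.T@(k-[g[0],g[1],0]))
a,b=.33,-.31
for z in(.127,.124): print('knob top ray at z',Rz.T@(atz(*t(102,378),z)-[g[0],g[1],0]))
E
python3 m.py
```

```text
knob [0.5676836  0.25684494 0.12876368]
[[0.6029 0.2717 0.0809]
 [0.6012 0.1609 0.0742]
 [0.4924 0.1674 0.078 ]
 [0.4942 0.2762 0.0861]]
[[0.6035 0.2721 0.08  ]
 [0.5997 0.1615 0.08  ]
 [0.4906 0.1665 0.08  ]
 [0.4942 0.2757 0.08  ]]
g [0.54699671 0.21896208 0.08      ] [0.54652971 0.21931721 0.08      ] yaw -0.03949731543498238 [np.float64(0.1093673709361785), np.float64(0.11058646692629692), np.float64(0.10925066412755713), np.float64(0.10922137185004999)]
knob in winder [0.01917487 0.03867017 0.12876368]
knob top ray at z [0.01905857 0.03822858 0.127     ]
knob top ray at z [0.01949784 0.0380252  0.124     ]
```

```bash
python3 -c "
from h import *
P=[[0,0,0],[0,0,.2],[0,0,.4],[.13,-.509,.245],[.35,-.15,0],[.35,-.15,.23]]
print(proj('t0',P).round(),proj('s0',P).round(),sep='\n')
print(atz('t0',(575,450),0),atz('t0',(575,235),.08),atz('t0',(590,330),.08),atz('t0',(600,385),.08))
for p in [(492,205),(548,230),(521,200)]: print(p,ray('s0',p)[1])
"
cat > w.py <<'E'
import sys
from h import *
G=np.array([.5468,.2191,0]);yaw=-.0395;Rz=R.from_euler('z',yaw).as_matrix()
def go(pts,winder=True):
    s=manip.get_state();Rt=R.from_euler('xyz',s['orientation'])
    for p in pts:
        q=G+Rz@np.array(p) if winder else np.array(p)
        print(p,'->',Rt.inv().apply(q-s['tool_pos']).round(4))
    ty=Rt.as_matrix()[:,0];print('turn',round(np.arctan2(ty[1],ty[0])-yaw,4),'now winder',(Rz.T@(s['tool_pos']-G)).round(4),'F',s['contact_force'].round(2),s['time_s'])
E
python3 -c "
from w import *
go([[.42,-.25,.30]],False);go([[.062,.038,.30],[.062,.038,.24]])
print(tri(('t0',(575,432)),('s0',(645,325))))"
```

```text
[0.42, -0.25, 0.3] -> [ 0.3451 -0.1788 -0.0549]
turn 0.2893 now winder [-0.388  -0.7435  0.2448] F [-0.43 -0.14 -0.99] 0.1
[0.062, 0.038, 0.3] -> [ 0.6542 -0.6207 -0.0543]
[0.062, 0.038, 0.24] -> [ 0.6542 -0.6206  0.0057]
turn 0.2893 now winder [-0.388  -0.7435  0.2448] F [-0.43 -0.14 -0.99] 0.1
[ 0.15447873 -0.16494389 -0.13131173]
```

```bash
echo '[[[0, 0, -0.05], 0], [[0, 0, -0.06], 0], [[0, 0, -0.06], 0]]' | python3 inch.py 0
```

```text
time_s: 0.4
tool_pos: [0.1298, -0.5092, 0.3067]
orientation: [3.138, 0.001, 0.25]
contact_force: [0.3, -0.9, -0.6]
grip_width: 0.0439
gripper_force: 0.0
```

```bash
echo '[[[0.34, -0.18, 0], 0], [[0.34, -0.18, 0], 0], [[0.34, -0.18, 0], 0], [[0.34, -0.18, 0], 0], [[0.34, -0.18, 0], 0], [[0.34, -0.18, 0], 0], [[0.34, -0.18, 0], 0], [[0.34, -0.18, 0], 0], [[0.34, -0.18, 0], 0], [[0.34, -0.18, 0], 0]]' | python3 inch.py && python3 -c "
from w import *
go([[.062,.038,.30]])"
```

```text
time_s: 1.4
tool_pos: [0.4146, -0.2497, 0.3039]
orientation: [-3.14, 0.001, 0.251]
contact_force: [0.2, -0.2, 0.1]
grip_width: 0.0001
gripper_force: 0.0
[0.062, 0.038, 0.3] -> [ 0.3149 -0.4399  0.0043]
turn 0.2907 now winder [-0.1136 -0.4737  0.3039] F [ 0.24 -0.18  0.1 ] 1.4
```

```bash
echo '[[[0.315, -0.44, 0], 0.29], [[0.315, -0.44, 0], 0.29], [[0.315, -0.44, 0], 0.29], [[0.315, -0.44, 0], 0.29], [[0.315, -0.44, 0], 0.29], [[0.315, -0.44, 0], 0.29], [[0.315, -0.44, 0], 0.29], [[0.315, -0.44, 0], 0.29], [[0.315, -0.44, 0], 0.29], [[0.315, -0.44, 0], 0.29]]' | python3 inch.py && python3 -c "
from w import *
go([[.062,.038,.30],[.062,.038,.20]])"
```

```text
time_s: 2.4
tool_pos: [0.5924, 0.2042, 0.3045]
orientation: [3.141, 0.001, -0.042]
contact_force: [1.0, 0.3, 0.5]
grip_width: -0.0001
gripper_force: 0.0
[0.062, 0.038, 0.3] -> [ 0.0158 -0.0512  0.0044]
[0.062, 0.038, 0.2] -> [ 0.0159 -0.0512  0.1044]
turn -0.0027 now winder [ 0.0461 -0.0131  0.3045] F [0.99 0.31 0.47] 2.4
```

```bash
echo '[[[0.016, -0.051, 0], 0], [[0.016, -0.051, 0], 0], [[0.016, -0.051, 0], 0], [[0.016, -0.051, 0], 0], [[0.016, -0.051, 0.04], 0], [[0.016, -0.051, 0.08], 0], [[0.016, -0.051, 0.08], 0], [[0.016, -0.051, 0.08], 0]]' | python3 inch.py && python3 -c "
from w import *
go([[.062,.038,.13]]);snap('wrist','w1')"
```

```text
time_s: 3.2
tool_pos: [0.6101, 0.2529, 0.227]
orientation: [-3.141, -0.001, -0.042]
contact_force: [-0.4, 0.3, 0.1]
grip_width: -0.0001
gripper_force: 0.0
[0.062, 0.038, 0.13] -> [-0.     -0.0017  0.097 ]
turn -0.0024 now winder [0.0619 0.0362 0.227 ] F [-0.42  0.29  0.11] 3.2
```

View pics/w1.png

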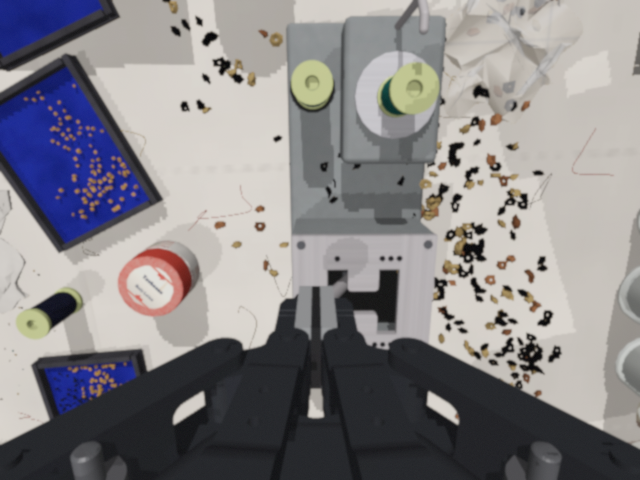

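The wrist view shows the shut fingertips at about (320,290) hiding the knob, with the rod just to their right at (342,290). The spools at (312,85) and (412,90) are well clear. Going down on the far side of the knob.

```bash
echo '[[[0, -0.001, 0.04], 0], [[0, -0.001, 0.08], 0], [[0, -0.001, 0.096], 0], [[0, -0.001, 0.096], 0], [[0, -0.001, 0.096], 0]]' | python3 inch.py && echo '[[[-0.005, 0, 0], 0], [[-0.010, 0, 0], 0], [[-0.014, 0, 0], 0], [[-0.018, 0, 0], 0], [[-0.022, 0, 0], 0], [[-0.026, 0, 0], 0], [[-0.030, 0, 0], 0], [[-0.034, 0, 0], 0], [[-0.034, 0, 0], 0]]' | python3 inch.py && python3 -c "
from w import *
go([[.027,.038,.13]]);snap('top','t1');snap('scene','s1')
a=cv2.resize(load('t1')['image'][130:300,350:450,::-1],None,fx=3.5,fy=3.5,interpolation=cv2.INTER_CUBIC)
b=cv2.resize(load('s1')['image'][185:295,280:415,::-1],None,fx=3,fy=3,interpolation=cv2.INTER_CUBIC)
m=np.zeros((600,760,3),np.uint8);m[:595,:350]=a;m[:330,352:757]=b;cv2.imwrite('pics/c2.png',m)"
```

```text
time_s: 3.75
tool_pos: [0.611, 0.2552, 0.1322]
orientation: [-3.141, -0.004, -0.041]
contact_force: [-0.3, 0.3, 0.8]
grip_width: -0.0001
gripper_force: 0.0
time_s: 4.65
tool_pos: [0.5751, 0.2566, 0.1292]
orientation: [3.141, 0.001, -0.04]
contact_force: [-0.3, 0.0, 0.3]
grip_width: 0.0004
gripper_force: 0.0
[0.027, 0.038, 0.13] -> [ 0.0002  0.0006 -0.0008]
turn -0.0005 now winder [0.0268 0.0386 0.1292] F [-0.31  0.02  0.32] 4.65
```

View pics/c2.png

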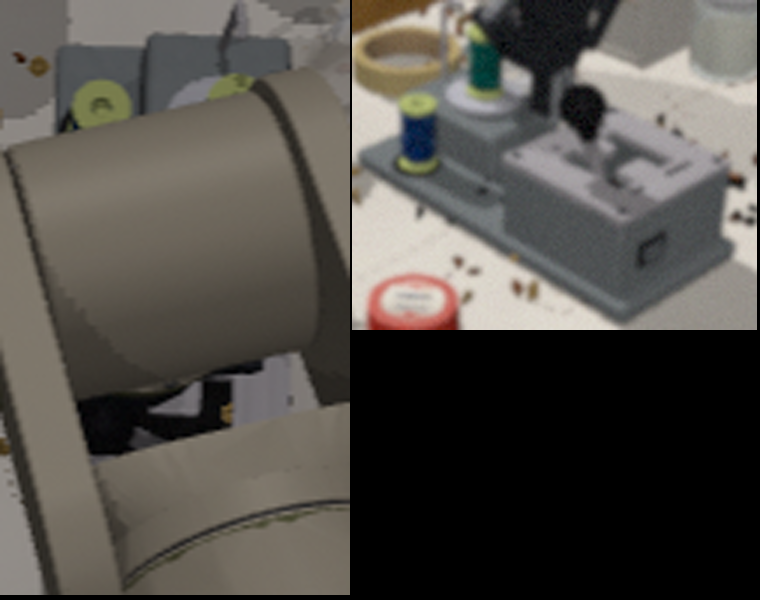

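```bash
cat > kn.py <<'E'
from w import *
from scipy.optimize import least_squares
def pred(f,a,b):  # knob px for winder x,y of knob
    z=.015+np.sqrt(.125**2-a*a-b*b); return proj(f,G+Rz@np.array([a,b,z]))[0]
def sc(f,x,y):
    p=np.array([280+(x-352+.5)/3-.5,185+(y+.5)/3-.5])
    r=least_squares(lambda v:pred(f,*v)-p,[0,.0]);return r.x
if __name__=='__main__':
    print('s0',sc('s0',561,103),'s1',sc('s1',582,111))
    for a in(-.005,0,.005):print(a,(pred('s1',a,.0385)-[280,185])*3+[353,1],(pred('t1',a,.0385)-[350,130])*3.5+1)
E
python3 kn.py
```

```text
s0 [0.01637447 0.04245016] s1 [-0.00186372  0.04198778]
-0.005 [589.40998515 109.49034337] [100.18012217 429.05593285]
0 [583.73084031 106.58418318] [100.564906   417.95992859]
0.005 [578.0791862  103.98721622] [100.91514696 406.94273011]
```

The scene crop shows the knob at (582,111), which puts it about 0–1 mm from x = 0, in line with the crossbar. I'll go round to its left side and push it across.

```bash
echo '[[[0.033, 0, 0], 0], [[0.033, 0, 0], 0], [[0.033, -0.045, 0], 0], [[0.033, -0.045, 0], 0], [[0.01, -0.045, 0], 0], [[-0.027, -0.045, 0], 0], [[-0.027, -0.045, 0], 0], [[-0.027, -0.045, 0], 0]]' | python3 inch.py && python3 -c "
from w import *
go([[0,.0685,.13],[0,-.007,.13]])"
```

```text
time_s: 5.55
tool_pos: [0.5503, 0.3026, 0.1296]
orientation: [3.142, -0.0, -0.04]
contact_force: [0.1, 0.4, 0.2]
grip_width: 0.0
gripper_force: 0.0
[0, 0.0685, 0.13] -> [-0.0002  0.0151 -0.0004]
[0, -0.007, 0.13] -> [-0.0002  0.0906 -0.0004]
turn -0.0002 now winder [0.0002 0.0836 0.1296] F [0.06 0.45 0.22] 5.55
```

```bash
echo '[[[0, 0.01, 0], 0], [[0, 0.018, 0], 0], [[0, 0.026, 0], 0], [[0, 0.034, 0], 0], [[0, 0.042, 0], 0], [[0, 0.05, 0], 0], [[0, 0.058, 0], 0], [[0, 0.066, 0], 0], [[0, 0.074, 0], 0], [[0, 0.074, 0], 0]]' | python3 inch.py && echo '[[[0, 0.006, 0], 0], [[0, 0.012, 0], 0], [[0, 0.016, 0], 0], [[0, 0.016, 0], 0]]' | python3 inch.py && python3 -c "
from kn import *
go([[0,-.007,.13]]);snap('scene','s2')
crop('s2',280,185,135,110,3,'c3')"
```

```text
time_s: 6.55
tool_pos: [0.5477, 0.2275, 0.1292]
orientation: [3.141, 0.0, -0.041]
contact_force: [0.8, 0.2, 0.1]
grip_width: 0.0004
gripper_force: 0.1
time_s: 6.95
tool_pos: [0.547, 0.2121, 0.1292]
orientation: [3.141, 0.0, -0.041]
contact_force: [-0.9, 0.8, 0.3]
grip_width: -0.0003
gripper_force: 0.2
[0, -0.007, 0.13] -> [-0.0005  0.     -0.0008]
turn -0.0012 now winder [ 0.0005 -0.007   0.1292] F [-0.88  0.81  0.25] 6.95
```

View pics/c3.png

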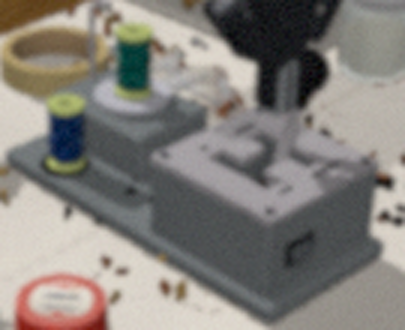

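The knob is partly hidden behind the fingers, with its right edge at about x=328 and its centre near (303,78). I'll compare that with the predicted position.

```bash
python3 -c "
from kn import *
for a in(-.006,0,.006):
  for b in(-.031,-.038):print(a,b,((pred('s2',a,b)-[280,185])*3+1).round(1))
go([[-.045,-.002,.13],[-.045,-.038,.13],[-.027,-.038,.13],[.0135,-.038,.13]])"
```

```text
-0.006 -0.031 [310.2  74. ]
-0.006 -0.038 [316.8  73.5]
0 -0.031 [303.4  70.8]
0 -0.038 [310.   70.3]
0.006 -0.031 [296.6  68. ]
0.006 -0.038 [303.2  67.6]
[-0.045, -0.002, 0.13] -> [-0.0455 -0.0047 -0.0007]
[-0.045, -0.038, 0.13] -> [-0.0455  0.0313 -0.0007]
[-0.027, -0.038, 0.13] -> [-0.0275  0.0313 -0.0007]
[0.0135, -0.038, 0.13] -> [ 0.013   0.0313 -0.0007]
turn -0.001 now winder [ 0.0005 -0.0067  0.1293] F [ 0.22  0.28 -0.01] 7.0
```

```bash
echo '[[[0, 0.001, 0], 0], [[0, 0.002, 0], 0], [[0, 0.002, 0], 0]]' | python3 inch.py; echo '[[[0, 0.001, 0], 0], [[0, 0.001, 0], 0], [[0, 0.001, 0], 0]]' | python3 inch.py ; python3 -c "
from kn import *
go([])
snap('scene','s3')
crop('s3',320,175,85,70,8,'c4')
"
```

```text
time_s: 7.3
tool_pos: [0.5469, 0.2107, 0.1293]
orientation: [-3.142, 0.0, -0.04]
contact_force: [0.1, 0.7, -1.4]
grip_width: -0.0
gripper_force: 0.5
time_s: 7.6
tool_pos: [0.5469, 0.2096, 0.1293]
orientation: [-3.142, -0.0, -0.04]
contact_force: [0.6, 1.4, -0.4]
grip_width: -0.0
gripper_force: 0.5
turn -0.0007 now winder [ 0.0005 -0.0094  0.1293] F [ 0.6   1.4  -0.39] 7.6
```

View pics/c4.png

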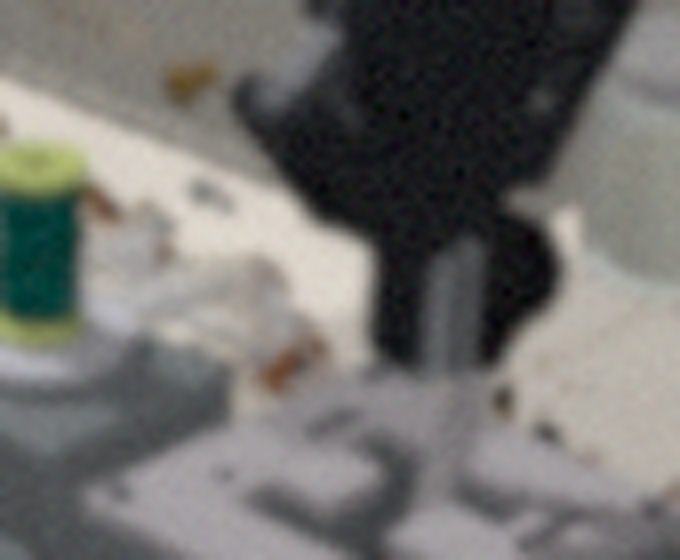

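The enlarged crop shows the knob's right edge at (560,280), so its centre is at scene pixel (382,210). That fits x≈0, y≈-37 mm: the lever is in the right slot. Next I'll go behind it and push forward.

```bash
echo '[[[0, -0.01, 0], 0], [[0, -0.01, 0], 0], [[-0.04, -0.01, 0], 0], [[-0.05, -0.01, 0], 0], [[-0.05, -0.01, 0], 0], [[-0.05, 0.028, 0], 0], [[-0.05, 0.028, 0], 0], [[-0.05, 0.028, 0], 0]]' | python3 inch.py && echo '[[[0.01, 0, 0], 0], [[0.02, 0, 0], 0], [[0.026, 0, 0], 0], [[0.032, 0, 0], 0], [[0.038, 0, 0], 0], [[0.044, 0, 0], 0], [[0.05, 0, 0], 0], [[0.055, 0, 0], 0], [[0.058, 0, 0], 0], [[0.058, 0, 0], 0]]' | python3 inch.py && python3 -c "
from kn import *
go([[.014,-.038,.13]])"
```

```text
time_s: 8.45
tool_pos: [0.4969, 0.1832, 0.1296]
orientation: [-3.141, -0.001, -0.042]
contact_force: [-0.2, -0.2, 0.2]
grip_width: 0.0001
gripper_force: 0.0
time_s: 9.45
tool_pos: [0.5542, 0.1812, 0.1293]
orientation: [3.142, -0.0, -0.04]
contact_force: [0.3, 1.3, 0.8]
grip_width: -0.0002
gripper_force: 0.1
[0.014, -0.038, 0.13] -> [ 0.0051  0.0005 -0.0007]
turn -0.0008 now winder [ 0.0089 -0.0375  0.1293] F [0.28 1.34 0.77] 9.45
```

Now the last few millimetres in small steps, watching for the hard stop.

```bash
echo '[[[0.002, 0, 0], 0], [[0.004, 0, 0], 0], [[0.004, 0, 0], 0], [[0.004, 0, 0], 0]]' | python3 inch.py; echo '[[[0.001, 0, 0], 0], [[0.002, 0, 0], 0], [[0.002, 0, 0], 0], [[0.002, 0, 0], 0]]' | python3 inch.py
```

```text
time_s: 9.85
tool_pos: [0.5579, 0.1811, 0.1294]
orientation: [-3.142, -0.0, -0.04]
contact_force: [-0.1, 0.7, 0.6]
grip_width: -0.0001
gripper_force: 0.1
time_s: 10.25
tool_pos: [0.5598, 0.1811, 0.1293]
orientation: [-3.142, -0.0, -0.04]
contact_force: [-0.9, -0.7, -0.4]
grip_width: 0.0002
gripper_force: 0.4
```

```bash
echo '[[[0.001, 0, 0], 0], [[0.001, 0, 0], 0], [[0.001, 0, 0], 0]]' | python3 inch.py;python3 -c "
from kn import *
go([])"
```

```text
time_s: 10.55
tool_pos: [0.5609, 0.181, 0.1294]
orientation: [-3.142, -0.0, -0.04]
contact_force: [-0.8, -1.3, -0.1]
grip_width: 0.0004
gripper_force: 0.3
turn -0.0007 now winder [ 0.0156 -0.0375  0.1294] F [-0.83 -1.34 -0.13] 10.55
```

```bash
for i in 1 ; do echo '[[[0.001, 0, 0], 0], [[0.001, 0, 0], 0], [[0.001, 0, 0], 0]]' | python3 inch.py; echo '[[[0.001, 0, 0], 0], [[0.001, 0, 0], 0], [[0.001, 0, 0], 0]]' | python3 inch.py; echo '[[[0.001, 0, 0], 0], [[0.001, 0, 0], 0], [[0.001, 0, 0], 0]]' | python3 inch.py; done | grep -E 'tool_pos|contact'; python3 -c "
from kn import *
go([])
snap('scene','s4')
crop('s4',320,175,85,70,8,'c5')
for a in(.032,.036,.041):print(a,((pred('s4',a,-.038)-[320,175])*8+4).round(1))
"
```

```text
tool_pos: [0.5617, 0.181, 0.1292]
contact_force: [-1.0, 0.2, -1.1]
tool_pos: [0.5625, 0.181, 0.1291]
contact_force: [-3.7, 0.5, -1.5]
tool_pos: [0.5634, 0.181, 0.129]
contact_force: [-5.1, 1.0, -3.1]
turn -0.0006 now winder [ 0.0181 -0.0374  0.129 ] F [-5.06  0.97 -3.13] 11.45
0.032 [412.4 242.6]
0.036 [400.6 241.6]
0.041 [386.  241.2]
```

View pics/c5.png

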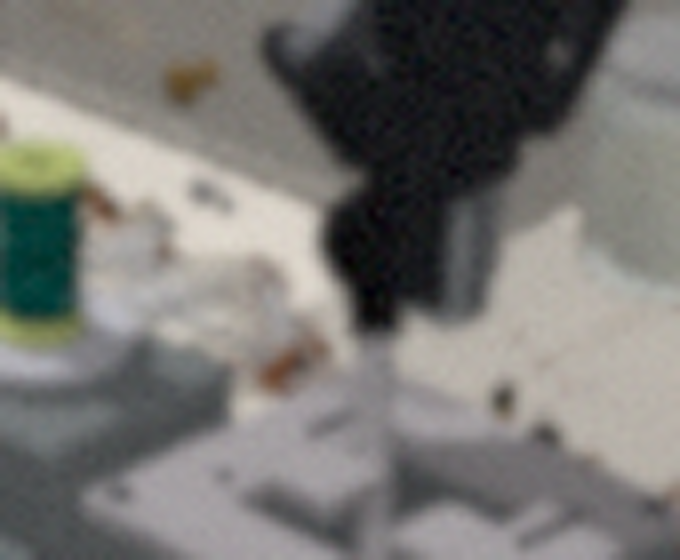

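The knob's left edge is at x≈325, so its centre is at about 387 against 386 predicted for fully forward. The force is climbing, so it's at the hard stop. Backing off straight, then up and away.

```bash
echo '[[[-0.005, 0, 0], 0], [[-0.02, 0, 0], 0], [[-0.05, 0, 0], 0], [[-0.06, 0, 0], 0], [[-0.06, 0, 0], 0], [[-0.06, 0, -0.05], 0], [[-0.06, 0, -0.1], 0], [[-0.06, 0, -0.15], 0], [[-0.06, 0, -0.15], 0]]' | python3 inch.py && echo '[[[0, 0.05, 0], 0], [[0, 0.1, 0], 0], [[0, 0.15, 0], 0], [[0, 0.2, 0], 0], [[0, 0.25, 0], 0], [[0, 0.25, 0], 0], [[0, 0.25, 0], 0], [[0, 0.25, 0], 0]]' | python3 inch.py; python3 -c "
from kn import *
go([]);snap('top','t5');snap('scene','s5')
a=cv2.resize(load('t5')['image'][130:300,350:450,::-1],None,fx=3.5,fy=3.5,interpolation=cv2.INTER_CUBIC)
b=cv2.resize(load('s5')['image'][185:295,280:415,::-1],None,fx=3,fy=3,interpolation=cv2.INTER_CUBIC)
m=np.zeros((600,760,3),np.uint8);m[:595,:350]=a;m[:330,352:757]=b;cv2.imwrite('pics/c6.png',m)
for A in(.036,.041):print(((pred('t5',A,-.038)-[350,130])*3.5+1).round(1),((pred('s5',A,-.038)-[280,185])*3+[353,1]).round(1))"
```

```text
time_s: 12.4
tool_pos: [0.507, 0.1835, 0.2867]
orientation: [-3.139, -0.014, -0.04]
contact_force: [0.5, 0.3, -0.7]
grip_width: -0.0002
gripper_force: 0.0
time_s: 13.2
tool_pos: [0.4943, -0.0661, 0.2793]
orientation: [3.142, -0.001, -0.04]
contact_force: [0.7, 0.2, -0.2]
grip_width: -0.0002
gripper_force: 0.0
turn -0.0001 now winder [-0.0412 -0.287   0.2793] F [ 0.67  0.2  -0.19] 13.2
[271.4 348.4] [621.7  60.1]
[271.  338.2] [616.3  59.9]
```

View pics/c6.png

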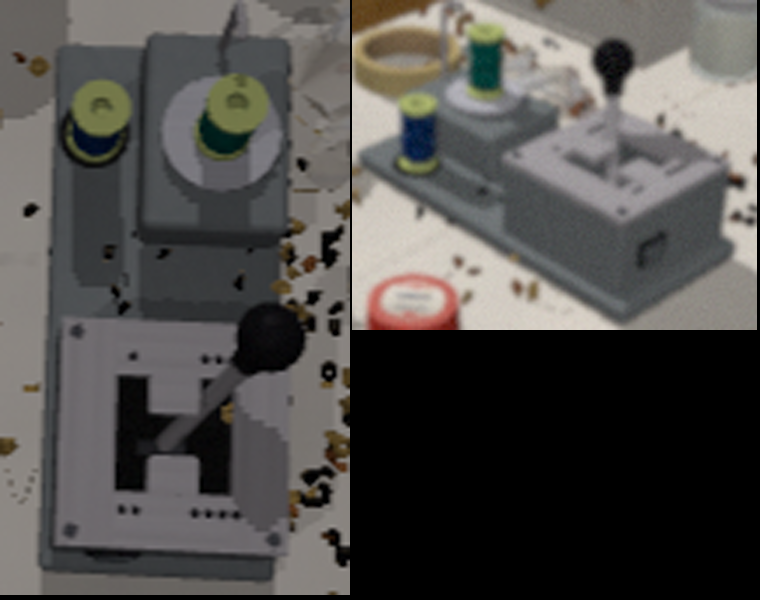

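The knob is at top crop (271,338), exactly where full third is predicted, and at scene crop (614,61). Both spools and the wax pot are unmoved. Handing in.

```bash
python3 -c "
from cell import manip
print(manip.close_job())"
```

```text
the job is handed in; nothing more can be done
None
```

The winder's lever is fully home in the third slot (far right), the arm is clear, the winder's spools and the wax pot look unmoved in the last pictures, and the job was handed in after about 13 s; no verdict was returned.

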